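# Serve the stick loaf and log the sale on the tally counter

## Task

Take the long stick loaf out of the basket and set it down (do not drop it) flat and lengthwise in the middle of the serving tray, leaving the other bread in the basket and the jam jar where it is. Only once the loaf lies in the tray and you have let go of it, log the sale: swing the tally counter's sprung lever all the way to its stop, then release it so that it springs fully back.

Things in the scene. Friction and masses are not known exactly. Their poses are not given: they have to be found in the camera images.
- stick_loaf: The one long, slim crusty loaf, 160 mm long (x), 46 mm wide (y; the ends beyond its middle 115 mm are 34 mm wide), 40 mm high, rigid, about 150 g, lying flat in the basket with its length within 0.25 rad of the basket's x axis. Three pale slashes on top. Origin: centre of its flat underside; z up.
- basket: Open wicker basket fixed to the counter, 220 (x) by 340 (y) mm, 55 mm high, walls and floor 8 mm thick. Origin: centre of its underside. Three pieces of bread lie in it side by side along y, about 100 mm apart, in any order: stick loaf, round roll, twin roll. At least 25 mm is free beside the middle of the stick loaf.
- round_roll: Round domed roll, 76 mm across, 45 mm high, in the basket, to be left there. Origin: centre of its underside.
- twin_roll: Two round rolls baked together, 132 mm long (x), 70 mm wide (y), 42 mm high, darker crust, no slashes; in the basket, to be left there. Origin: centre of its underside.
- tray: Shallow aluminium serving tray fixed to the counter, 260 mm long (x) by 150 mm wide (y), rim 16 mm high, rim and floor 4 mm thick, lined with paper. Origin: centre of its underside. The loaf belongs in its middle, lengthwise along x.
- tally: Grey tally counter screwed to the counter: base plate 130 (x) by 100 by 12 mm, housing 110 (x) by 80 mm, top at 100 mm; four white number wheels in a window on its -x face (towards the robot). Origin: centre of its underside. The lever stands up along its -y side. It and the tray may swap places.
- lever_pivot (a point): The lever's pivot on the -y side of the tally counter: (0, -56, 65) mm in the tally's frame. The lever's axis is the tally's y axis.
- lever_grip (a point): Centre of the lever's black grip, a level bar 62 mm long, 20 mm in diameter, along the tally's y, sticking out (-y) from the end of a 10 mm steel arm. 110 mm from the pivot axis, 27 mm further out in -y. At rest 38 mm to +x of the pivot and 103 mm above it (168 mm above the counter); at the stop 57 mm to -x and 94 mm above it. Free space behind (+x), in front and above.
- lever (a joint): Lever angle in rad: 0 at rest (leaning 0.35 rad from upright to the tally's +x), growing as the grip is pulled towards the tally's -x (window) side; firm stop at 0.90. A spring returns it to 0 in about half a second when let go; at the grip it takes about 3.5 N at rest and 6.5 N at the stop.
- jam_jar: Closed amber glass jar with a brass lid, 68 mm in diameter, 100 mm high, 400 g, standing loose near the far edge; not to be disturbed. Origin: centre of its underside.

How it is judged:
On the way, in this order (a step that is already met when the one before it is completed fails the run):
1. the stick loaf lies flat and lengthwise in the middle of the tray, let go (x of stick_loaf in the frame of tray between -0.06 and 0.06 m and y of stick_loaf in the frame of tray between -0.05 and 0.05 m and z of stick_loaf in the frame of tray below 0.014 m and angle between stick_loaf's own z axis and vertical below 0.12 rad and angle between the x axis of stick_loaf and the x axis of tray, either way round below 0.4 rad and contact force between stick_loaf and the fingers below 0.1 N and linear speed of stick_loaf below 0.05 m/s), for 0.2 s.
2. the tally lever is at its stop (over 0.80 of 0.90 rad) (value of joint lever above 0.8 rad), for 0.1 s.
At the end, for the whole second after the job is handed in: The stick loaf lies at rest on the tray floor, its centre within 60 mm (lengthwise) and 50 mm (across) of the tray's centre, tilted under 0.12 rad and within 0.4 rad of the tray's length; the lever is back within 0.05 rad of rest; the round roll and the twin roll are still down in the basket (x of stick_loaf in the frame of tray between -0.06 and 0.06 m and y of stick_loaf in the frame of tray between -0.05 and 0.05 m and z of stick_loaf in the frame of tray below 0.014 m and angle between stick_loaf's own z axis and vertical below 0.12 rad and angle between the x axis of stick_loaf and the x axis of tray, either way round below 0.4 rad and x of round_roll in the frame of basket between -0.11 and 0.11 m and y of round_roll in the frame of basket between -0.17 and 0.17 m and z of each of round_roll, twin_roll in the frame of basket below 0.04 m and x of twin_roll in the frame of basket between -0.11 and 0.11 m and y of twin_roll in the frame of basket between -0.17 and 0.17 m and value of joint lever below 0.05 rad and linear speed of stick_loaf below 0.03 m/s); the robot touches nothing.
It fails at once if the lever is swung (over 0.3 rad) while the stick loaf is not in the tray (value of joint lever above 0.3 rad and not (x of stick_loaf in the frame of tray between -0.09 and 0.09 m and y of stick_loaf in the frame of tray between -0.06 and 0.06 m and z of stick_loaf in the frame of tray below 0.03 m)).
It fails at once if the stick loaf is dropped (loose in the air more than 65 mm above the counter) (height (world z) of stick_loaf above 0.065 m and contact force between stick_loaf and the fingers below 0.05 N).
It fails at once if the lever is swung while the stick loaf is still held (value of joint lever above 0.3 rad and contact force between stick_loaf and the fingers above 0.5 N).
It fails at once if a roll is lifted out of the basket (height (world z) of any of round_roll, twin_roll above 0.09 m).
It fails at once if the jam jar is moved by more than 30 mm or tipped (distance of jam_jar from where it was at the start of the episode above 0.03 m or angle between jam_jar's own z axis and vertical above 0.3 rad).
It also fails if it takes over 61 s, if anything falls off the work surface, if the arm or the gripper's body presses on something with over 40 N, if the wrist force passes 120 N, or if a joint passes its speed limit or range.

## Robot

A 7-joint arm with a two-finger parallel gripper is mounted at the origin on the work surface. World frame = base frame: x ahead of the robot, y to its left, z up, the work surface at z = 0. Lengths are in m, angles in rad, forces in N, time in s.
With the tool pointing down it reaches from about 0.425 to 0.925 m from the base axis. Payload 6.8 kg.
Tool frame: the origin (TCP) lies midway between the tips of the shut fingers; the grasp point (between the pads) lies r.grip_point_offset behind it (r.grip_point_offset is the distance from the TCP to the grasp point, in m); z points along the fingers, y is the direction in which the jaws open and shut (so a half turn about z gives the same grasp; the last joint's range is limited). The gripper opens to 85 mm and grips with 20 to 120 N. Pads are 22 mm wide; open, the fingers measure 114 mm over their backs; the gripper's body (76 mm by 85 mm) begins 54 mm behind the grasp point. The pads swing forward as they close: fully open they stand 13 mm farther back than shut.
Start: joints at [-1.397, 0.477, 0.022, 1.555, -0.011, 1.109, -0.083], TCP at [0.188, 0.648, 0.231] pointing down, gripper open.
Joint ranges: [-2.96, 2.96], [-0.34, 2.1], [-1.41, 1.46], [0.24, 2.44], [-1.37, 4.51], [0.17, 1.92], [-2.96, 2.96]. Speed limits (rad/s): [2.39, 2.39, 3.14, 3.14, 3.14, 3.14, 3.14].

## Interface

Orientations are given as a rotation vector (axis times angle).
In Python, from bench import r gives the robot as it stands. The module is installed in compiled form; this text tells all that it offers.
- The arm moves only by the tool play_rows, never from a script. Its argument "deltas" is a list of rows, each a list of 3 entries, a list of its own where there are three numbers: the finger opening in mm, from 0 to 85.4, then the shift along the tool's x, y, z in mm, then the turn, a rotation vector about the tool's x, y, z in rad. A call has 1 to 8 rows; each row is the pose to reach, as a shift and turn from the pose measured when the call began, along the tool's axes at that moment; what a row does not reach only later rows make up. A row lasts 1/8 s, in which the tool goes at most 62.5 mm and 10.7 degrees, less where a joint would pass 70% of its speed; a pose out of reach is approached as far as the arm can. A call with a gripper value outside its range is refused whole. The fingers move at their own pace and stop on an object; "squeeze" is the grip in N (left out, the last holds). Time passes only in rows, so rows that repeat a pose let the fingers close. It gives the time, the measured TCP pose, the force and the opening at its end, in the units of the state.
- r.get_obs(): the state, without advancing time (a new reading comes with each control period).
- r.grab_frame(name): name is "scene" or "top" or "wrist"; returns (picture, depth): 400x640x3 uint8, red, green, blue; 400x640 float32, m along the optical axis (not along the pixel's ray), 0 where there is no reading.
- r.camera_model(name): a dict with "mtx" (3x3 intrinsics, pixels), "D" ([k1, k2, p1, p2, k3] as OpenCV has them; the pictures are not rectified), "rvec" (rotation vector, rad) and "tvec" (3), from world to camera coordinates, as OpenCV has them; the wrist camera has in their place "T_tool_cam" (4x4, takes a point from camera to tool coordinates, whose origin is the TCP and whose axes are the flange's). Camera axes: x right, y down, z forward; pixel columns grow to the right and rows downward; lengths in m; the calibration is good to about 2 mm. A picture is of the moment at which its call begins: read the wrist's pose just before it. camera_model takes no time and is no camera call.
- r.hand_in(): hands the job in, once; it reports no verdict.
The state is a dict: "clock": time; "joints": joint angles; "qvel": joint speeds; "tau": joint torques, N m; "tcp_pos": TCP position; "orientation": TCP orientation; "contact_force": force on the tool from outside, world axes, zero at the start; "moment": the same for the moment, N m; "grip_width": finger opening in m.
Only numpy, scipy, OpenCV 4.12 (cv2) and the standard library are available. Lean on these libraries where they do the work, as an engineer would, in place of code of your own. Each camera call takes 0.05 s, during which the arm holds its last target. There are 200 camera calls.

## Working session

There is one attempt and no reset: what is moved stays moved. The work goes in short steps, Python scripts to look and compute and a tool call to move; the robot and the scene stay as the last step left them, time stands still between calls to the robot, and variables do not carry over. Pictures are saved under pics/ and viewed, about 8 in all and at most 12, crops included, and the job is handed in when it is done.

Besides the shell and the picture viewer there is one more tool, called after "Call:" as name(argument=value, ...) on one line, values as JSON. play_rows: Moves the arm, as the interface text tells. Its arguments: {"type":"object","properties":{"deltas":{"type":"array"},"squeeze":{"type":"number"}},"required":["deltas"]}

```bash
mkdir -p pics; cat > h.py <<'E'
import numpy as np, cv2
from scipy.spatial.transform import Rotation as R
from bench import r
def cloud(name, d, pose=None):
    c=r.camera_model(name); h,w=d.shape
    uv=np.stack(np.meshgrid(np.arange(w),np.arange(h)),-1).reshape(-1,1,2).astype(np.float64)
    n=cv2.undistortPoints(uv,c["mtx"],np.array(c["D"])).reshape(h,w,2)
    p=np.dstack([n,np.ones((h,w))])*d[...,None]
    if "rvec" in c:
        M=R.from_rotvec(np.ravel(c["rvec"])).as_matrix(); W=(p-np.ravel(c["tvec"]))@M
    else:
        T=np.array(c["T_tool_cam"]); W=p@T[:3,:3].T+T[:3,3]
        W=W@R.from_rotvec(pose["orientation"]).as_matrix().T+pose["tcp_pos"]
    W[d<=0]=np.nan
    return W
E
python3 - <<'E'
from h import *
o=r.get_obs(); print({k:np.round(v,3) for k,v in o.items()}, r.grip_point_offset)
for n in ["top","scene"]:
    im,d=r.grab_frame(n); cv2.imwrite(f"pics/{n}0.png",im[...,::-1]); np.savez(f"{n}0.npz",im=im,d=d,W=cloud(n,d))
    W=cloud(n,d); print(n,(d>0).mean())
    for v in range(40,400,80):
        print([tuple(np.round(W[v,u],2)) for u in range(60,640,130)])
E
```

```text
{'clock': np.float64(0.0), 'joints': array([-1.397,  0.478,  0.022,  1.556, -0.012,  1.109, -0.083]), 'qvel': array([-0.002,  0.001, -0.   , -0.001, -0.   , -0.   , -0.   ]), 'tau': array([-1.0000e-03, -5.9646e+01,  1.6080e+00, -2.8119e+01,  1.2000e-02,
        1.0000e-02, -0.0000e+00]), 'tcp_pos': array([0.188, 0.648, 0.23 ]), 'orientation': array([-4.41e-01, -3.11e+00,  3.00e-03]), 'contact_force': array([ 0.068,  0.434, -0.532]), 'moment': array([ 0.001, -0.037, -0.052]), 'grip_width': np.float64(0.086)} 0.0187
top 0.995953125
[(np.float64(1.4), np.float64(1.19), np.float64(-0.57)), (np.float64(1.41), np.float64(0.59), np.float64(-0.59)), (np.float64(1.4), np.float64(0.01), np.float64(-0.56)), (np.float64(1.41), np.float64(-0.55), np.float64(-0.52)), (np.float64(1.4), np.float64(-1.09), np.float64(-0.43))]
[(np.float64(0.87), np.float64(0.8), np.float64(0.01)), (np.float64(0.88), np.float64(0.39), np.float64(0.0)), (np.float64(0.89), np.float64(-0.0), np.float64(0.0)), (np.float64(0.9), np.float64(-0.4), np.float64(-0.0)), (np.float64(0.92), np.float64(-0.81), np.float64(0.01))]
[
[... 1568 characters left out ...]
04), np.float64(0.0)), (np.float64(0.94), np.float64(0.33), np.float64(-0.0)), (np.float64(1.4), np.float64(1.08), np.float64(-0.46))]
[(np.float64(0.16), np.float64(-0.71), np.float64(0.0)), (np.float64(0.47), np.float64(-0.44), np.float64(-0.0)), (np.float64(0.78), np.float64(-0.18), np.float64(0.0)), (np.float64(1.13), np.float64(0.44), np.float64(-0.74)), (np.float64(1.41), np.float64(0.34), np.float64(-0.0))]
[(np.float64(0.37), np.float64(-0.84), np.float64(-0.0)), (np.float64(0.65), np.float64(-0.59), np.float64(-0.0)), (np.float64(0.94), np.float64(-0.37), np.float64(0.1)), (np.float64(1.33), np.float64(0.1), np.float64(-0.75)), (np.float64(1.41), np.float64(0.01), np.float64(0.21))]
```

View top.

View pics/top0.png

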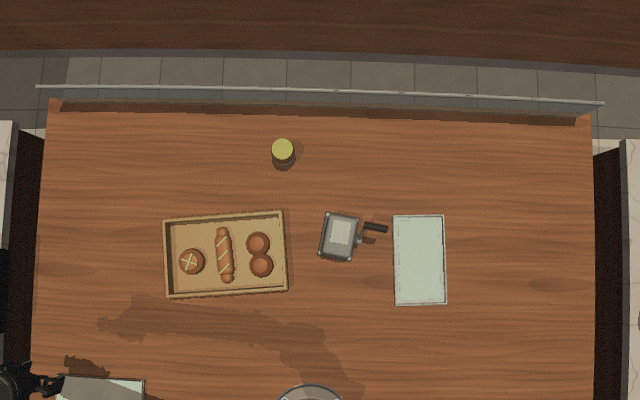

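View pics/scene0.png

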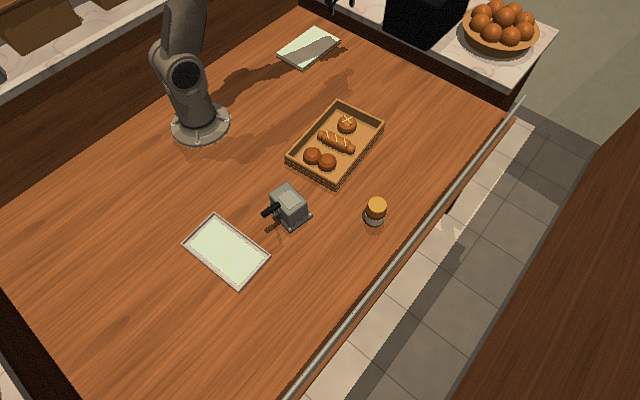

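Top view: basket centred at about (225,254), with the round roll at (191,261), the slashed stick loaf at (225,255) and the twin roll at (259,255). The tally is at (340,237) with its grip at (376,228), the tray at (420,260) and the jar at (283,152). Next I measure these.

```bash
python3 - <<'E'
from h import *
z=np.load("top0.npz"); W=z["W"]; im=z["im"]; hsv=cv2.cvtColor(im,cv2.COLOR_RGB2HSV)
def box(u0,u1,v0,v1):
    m=np.zeros(W.shape[:2],bool); m[v0:v1,u0:u1]=1; return m
def rep(name,m):
    n,l,s,_=cv2.connectedComponentsWithStats(m.astype(np.uint8),connectivity=8)
    m=l==1+np.argmax(s[1:,4]); P=W[m]
    (c,sz,a)=cv2.minAreaRect(P[:,:2].astype(np.float32))
    b=cv2.boxPoints((c,sz,a)); e=b[1]-b[0]; f=b[2]-b[1]; L=e if np.hypot(*e)>np.hypot(*f) else f
    print(name,m.sum(),"c",np.round(c,4),"sz",np.round(sz,3),"long ang",np.round(np.arctan2(L[1],L[0])%np.pi,3),"z pct",np.round(np.percentile(P[:,2],[5,50,95,100]),3))
Z=W[...,2]
rep("tray",box(380,460,200,320)&(hsv[...,1]<70)&(Z<.05))
rep("basket",box(150,300,200,305)&(Z>.042)&(Z<.075)&~box(178,276,222,290))
for n,u0,u1 in [("round",176,207),("loaf",212,240),("twin",244,275)]:
    rep(n,box(u0,u1,222,287)&(Z>.024)&(Z<.07))
rep("tallytop",box(315,365,205,265)&(Z>.088)&(Z<.112))
rep("base",box(310,365,205,270)&(hsv[...,1]<90)&(Z<.2))
rep("grip",box(355,395,210,250)&(Z>.14))
g=box(355,395,210,250)&(Z>.12); print(np.round(W[g][::4],3).tolist())
rep("jar",box(260,305,130,175)&(Z>.085))
z=np.load("scene0.npz"); W=z["W"];im=z["im"]; Z=W[...,2]
rep("s grip",box(250,285,195,225)&(Z>.14)); 
rep("s tallytop",box(262,315,178,232)&(Z>.09)&(Z<.11)&(W[...,0]>.55))
rep("s loaf",box(312,360,124,160)&(Z>.03)&(Z<.07))
E
```

```text
tray 4721 c [ 0.4836 -0.3064] sz [0.264 0.158] long ang 0.058 z pct [0.001 0.006 0.016 0.025]
basket 1758 c [0.4847 0.2551] sz [0.231 0.349] long ang 1.677 z pct [0.048 0.055 0.06  0.064]
round 547 c [0.4606 0.3498] sz [0.073 0.072] long ang 0.457 z pct [0.03  0.047 0.057 0.062]
loaf 800 c [0.4825 0.2569] sz [0.158 0.046] long ang 0.12 z pct [0.031 0.045 0.052 0.057]
twin 892 c [0.4883 0.1568] sz [0.13  0.067] long ang 0.175 z pct [0.032 0.045 0.052 0.057]
tallytop 1187 c [ 0.5455 -0.0674] sz [0.08  0.111] long ang 2.982 z pct [0.095 0.101 0.106 0.109]
base 1613 c [ 0.5439 -0.0732] sz [0.112 0.13 ] long ang 2.976 z pct [0.011 0.1   0.106 0.18 ]
grip 206 c [ 0.5699 -0.1549] sz [0.064 0.026] long ang 1.537 z pct [0.159 0.177 0.181 0.184]
[[0.583, -0.128, 0.176], [0.58, -0.126, 0.169], [0.58, -0.135, 0.177], [0.581, -0.146, 0.175], [0.577, -0.13, 0.18], [0.578, -0.14, 0.179], [0.578, -0.151, 0.176], [0.579, -0.162, 0.172], [0.575, -0.133, 0.18], [0.575, -0.143, 0.176], [0.576, -0.153, 0.181], [0.576, -0.164, 0.174], [0.577, -0.174, 0.173], [0.572, -0.13, 0.178], [0.573, -0.14, 0.179], [
[... 603 characters left out ...]
146, 0.173], [0.563, -0.156, 0.176], [0.563, -0.166, 0.178], [0.564, -0.176, 0.178], [0.561, -0.122, 0.131], [0.561, -0.152, 0.168], [0.561, -0.162, 0.174], [0.561, -0.172, 0.177], [0.561, -0.181, 0.18], [0.558, -0.127, 0.135], [0.558, -0.169, 0.177], [0.559, -0.179, 0.176], [0.556, -0.125, 0.129], [0.556, -0.182, 0.176]]
jar 375 c [0.7771 0.098 ] sz [0.058 0.058] long ang 0.049 z pct [0.096 0.101 0.105 0.108]
s grip 145 c [ 0.571  -0.1546] sz [0.061 0.019] long ang 1.398 z pct [0.166 0.176 0.18  0.181]
s tallytop 380 c [ 0.5746 -0.072 ] sz [0.079 0.055] long ang 1.459 z pct [0.093 0.1   0.104 0.107]
s loaf 402 c [0.4843 0.2559] sz [0.158 0.048] long ang 0.178 z pct [0.032 0.045 0.051 0.056]
```

```bash
cat >> h.py <<'E'
def delta(pos, yaw):
    """shift (mm) and turn (rad) in tool axes to pos, pointing down, tool y along yaw (mod pi)"""
    o=r.get_obs(); C=R.from_rotvec(o["orientation"]); out=[]
    for k in (0,np.pi):
        y=np.array([np.cos(yaw+k),np.sin(yaw+k),0]); z=np.array([0,0,-1.]); 
        out.append((C.inv()*R.from_matrix(np.c_[np.cross(y,z),y,z])).as_rotvec())
    print("shift",np.round(C.inv().apply(np.array(pos)-o["tcp_pos"])*1e3,1),"turn",np.round(min(out,key=np.linalg.norm),3),
      "| alt",np.round(max(out,key=np.linalg.norm),2),"j",np.round(o["joints"],2),"F",np.round(o["contact_force"],1),"w",round(float(o["grip_width"]),4),"t",round(float(o["clock"]),2))
E
python3 -c "
from h import *
delta([.4835,.2565,.15],1.571+.15)"
```

```text
shift [-393.  -293.5   81. ] turn [-0.002 -0.    -0.432] | alt [-0.    0.    2.71] j [-1.4   0.48  0.02  1.56 -0.01  1.11 -0.08] F [ 0.1 -0.4  0.8] w 0.0855 t 0.1
```

Call:
play_rows(deltas=[[85,[-50,-37,10],[0,0,-0.1]],[85,[-100,-74,20],[0,0,-0.2]],[85,[-150,-111,30],[0,0,-0.3]],[80,[-200,-148,40],[0,0,-0.4]],[70,[-250,-185,50],[0,0,-0.432]],[62,[-300,-222,60],[0,0,-0.432]],[62,[-350,-260,70],[0,0,-0.432]],[62,[-393,-293,81],[0,0,-0.432]]], squeeze=40)

```text
clock: 1.1
tcp_pos: [0.4846, 0.2551, 0.1497]
orientation: [0.235, -3.133, 0.002]
contact_force: [-0.2, -0.2, 0.2]
grip_width: 0.0617
```

```bash
python3 - <<'E'
from h import *
delta([.4835,.2565,.15],1.721)
o=r.get_obs(); im,d=r.grab_frame("wrist"); W=cloud("wrist",d,o)
cv2.imwrite("pics/w1.png",im[...,::-1])
delta([.4835,.2565,.015],1.721)
Z=W[...,2]; hsv=cv2.cvtColor(im,cv2.COLOR_RGB2HSV)
m=((Z>.026)&(Z<.06)&(np.abs(W[...,1]-.2565)<.05)&(np.abs(W[...,0]-.4835)<.092)).astype(np.uint8)
n,l,s,_=cv2.connectedComponentsWithStats(m); k=1+np.argmax(s[1:,4]); P=W[l==k]
print(cv2.minAreaRect(P[:,:2].astype(np.float32)),s[k], np.percentile(P[:,2],[5,50,95]))
E
```

```text
shift [ 0.9  1.5 -0.4] turn [-0.002 -0.    -0.   ] | alt [-0.    0.    3.14] j [-0.66  0.36  0.07  1.94 -0.03  0.84  1.15] F [-0.2 -0.2  0.2] w 0.0617 t 1.1
shift [  3.8  12.3 133.2] turn [-0.008 -0.    -0.01 ] | alt [-0.    0.01  3.13] j [-0.65  0.37  0.08  1.94 -0.03  0.83  1.16] F [ 3.7 -6.6 -0.3] w 0.0622 t 1.15
((0.4809863269329071, 0.25729575753211975), (0.15602657198905945, 0.04604451358318329), 8.646044731140137) [ 300  101   51  161 6870] [0.03577273 0.0465581  0.05002695]
```

View pics/w1.png

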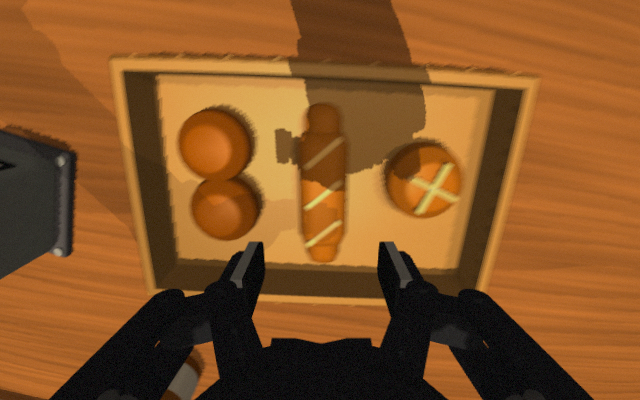

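The wrist view shows the loaf centred at about (323,182) with the jaws on either side of its line. It measures (0.481, 0.257) at 0.151 rad, which agrees with the other views. I'll let the arm settle, then descend.

Call:
play_rows(deltas=[[62,[0,0,0],[0,0,0]],[62,[0,0,0],[0,0,0]]])

```text
clock: 1.4
tcp_pos: [0.4885, 0.2461, 0.1481]
orientation: [0.22, -3.134, 0.012]
contact_force: [0.7, 0.7, -0.2]
grip_width: 0.0615
```

```bash
python3 -c "
from h import *
delta([.482,.257,.015],1.721)"
```

```text
shift [  4.8  12.7 133. ] turn [-0.007 -0.001 -0.01 ] | alt [-0.    0.01  3.13] j [-0.65  0.37  0.08  1.94 -0.03  0.83  1.16] F [ 0.7  0.7 -0.2] w 0.0615 t 1.4
```

Call:
play_rows(deltas=[[62,[5,13,20],[-0.007,0,-0.01]],[62,[5,13,45],[-0.007,0,-0.01]],[62,[5,13,65],[-0.007,0,-0.01]],[62,[5,13,80],[-0.007,0,-0.01]],[62,[5,13,90],[-0.007,0,-0.01]],[62,[5,13,90],[-0.007,0,-0.01]]])

```text
clock: 2.15
tcp_pos: [0.4813, 0.2579, 0.0576]
orientation: [0.236, -3.131, 0.001]
contact_force: [0.2, 0.7, 0.1]
grip_width: 0.0618
```

```bash
python3 -c "
from h import *
delta([.482,.257,.015],1.721)"
```

```text
shift [-0.6 -1.  42.6] turn [-0.001 -0.002  0.   ] | alt [ 0.   -0.   -3.14] j [-0.65  0.5   0.06  2.   -0.04  0.64  1.16] F [0.2 0.7 0.1] w 0.0618 t 2.15
```

Call:
play_rows(deltas=[[62,[0,-1,15],[0,0,0]],[62,[0,-1,30],[0,0,0]],[62,[0,-1,40],[0,0,0]],[62,[0,-1,42],[0,0,0]],[40,[0,-1,42],[0,0,0]],[36,[0,-1,42],[0,0,0]],[30,[0,-1,42],[0,0,0]],[30,[0,-1,42],[0,0,0]]])

```text
clock: 3.15
tcp_pos: [0.4813, 0.2568, 0.0157]
orientation: [0.236, -3.131, 0.001]
contact_force: [-0.5, 0.1, -0.8]
grip_width: 0.0455
```

```bash
python3 -c "
from h import *
delta([.482,.257,.015],1.721)"
```

```text
shift [-0.7  0.1  0.7] turn [-0.001 -0.002  0.   ] | alt [ 0.   -0.   -3.14] j [-0.64  0.57  0.05  2.02 -0.05  0.56  1.16] F [-0.5  0.1 -0.8] w 0.0455 t 3.15
```

Gripped at 45.5 mm, matching the loaf's 46 mm width. Lifting gently.

Call:
play_rows(deltas=[[30,[0,0,0],[0,0,0]],[30,[0,0,-5],[0,0,0]],[30,[0,0,-20],[0,0,0]],[30,[0,0,-45],[0,0,0]],[30,[0,0,-75],[0,0,0]],[30,[0,0,-105],[0,0,0]],[30,[0,0,-130],[0,0,0]],[30,[0,0,-135],[0,0,0]]], squeeze=50)

```text
clock: 4.15
tcp_pos: [0.4826, 0.2576, 0.1532]
orientation: [-0.236, 3.131, 0.002]
contact_force: [0.2, 0.5, -1.8]
grip_width: 0.0453
```

```bash
python3 - <<'E'
from h import *
o=r.get_obs(); im,d=r.grab_frame("wrist"); cv2.imwrite("pics/w2.png",im[...,::-1])
im2,d2=r.grab_frame("scene"); W=cloud("scene",d2); cv2.imwrite("pics/s2.png",im2[...,::-1])
delta([.482,.257,.25],1.721)
# arc waypoint before tally, then above tray
delta([.44,-.02,.30],1.675)
delta([.4836,-.3064,.25],1.571+.058)
E
```

```text
shift [ -0.3  -0.1 -98.7] turn [-0.    -0.001  0.   ] | alt [ 0.   -0.   -3.14] j [-0.66  0.36  0.07  1.95 -0.03  0.84  1.15] F [ 0.   0.6 -1.8] w 0.0453 t 4.25
shift [  82.8 -267.7 -148.6] turn [-0.    -0.001  0.046] | alt [ 0.  -0.  -3.1] j [-0.66  0.36  0.07  1.95 -0.03  0.84  1.15] F [ 0.   0.6 -1.8] w 0.0453 t 4.25
shift [  82.6 -557.4  -98.6] turn [-0.    -0.001  0.092] | alt [ 0.   -0.   -3.05] j [-0.66  0.36  0.07  1.95 -0.03  0.84  1.15] F [ 0.   0.6 -1.8] w 0.0453 t 4.25
```

View pics/w2.png

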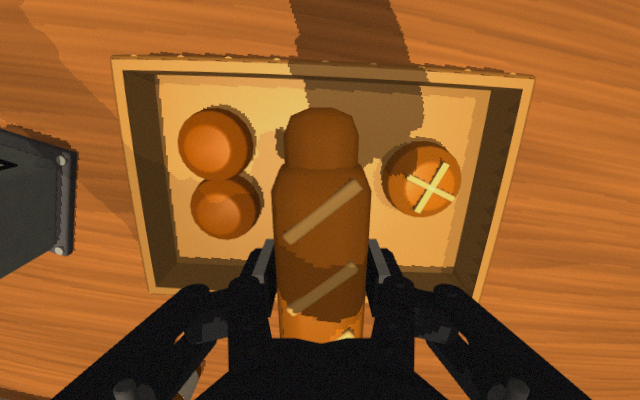

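The loaf is held level at (320,220) in the wrist view and both rolls are still in the basket. Carrying it over high.

Call:
play_rows(deltas=[[30,[0,0,-30],[0,0,0]],[30,[0,-15,-65],[0,0,0]],[30,[6,-45,-95],[0,0,0.01]],[30,[12,-85,-115],[0,0,0.015]],[30,[18,-125,-120],[0,0,0.02]],[30,[24,-165,-120],[0,0,0.03]],[30,[30,-205,-120],[0,0,0.035]],[30,[36,-240,-120],[0,0,0.04]]])

```text
clock: 5.25
tcp_pos: [0.4812, 0.0127, 0.2701]
orientation: [0.172, -3.134, 0.001]
contact_force: [0.8, 0.5, -2.5]
grip_width: 0.0452
```

```bash
python3 - <<'E'
from h import *
delta([.4836,-.3064,.2],1.571+.058)
E
```

```text
shift [  32.4 -317.4   70.4] turn [-0.001 -0.003  0.051] | alt [ 0.   -0.   -3.09] j [-0.38  0.11  0.24  1.97 -0.03  1.07  1.56] F [ 0.8  0.5 -2.5] w 0.0452 t 5.25
```

Call:
play_rows(deltas=[[30,[4,-40,0],[0,0,0.01]],[30,[8,-85,0],[0,0,0.02]],[30,[13,-130,0],[0,0,0.03]],[30,[18,-175,5],[0,0,0.04]],[30,[23,-220,15],[0,0,0.05]],[30,[28,-265,30],[0,0,0.05]],[30,[32,-305,50],[0,0,0.05]],[30,[32,-317,60],[0,0,0.05]]])

```text
clock: 6.25
tcp_pos: [0.4819, -0.3083, 0.2081]
orientation: [0.087, -3.134, 0.001]
contact_force: [-0.1, 1.0, -2.7]
grip_width: 0.0451
```

Call:
play_rows(deltas=[[30,[0,0,0],[0,0,0]],[30,[0,0,0],[0,0,0]]])

```text
clock: 6.5
tcp_pos: [0.4821, -0.307, 0.2078]
orientation: [0.089, -3.133, -0.0]
contact_force: [-0.8, 0.4, -1.9]
grip_width: 0.0452
```

```bash
python3 - <<'E'
from h import *
o=r.get_obs(); im,d=r.grab_frame("wrist"); W=cloud("wrist",d,o); cv2.imwrite("pics/w3.png",im[...,::-1])
hsv=cv2.cvtColor(im,cv2.COLOR_RGB2HSV)
delta([.4836,-.3064,.05],1.571+.058)
print(o["tcp_pos"])
m=((W[...,2]<.03)&(W[...,2]>-.01)&(hsv[...,1]<75)&(hsv[...,2]>90)).astype(np.uint8)
n,l,s,_=cv2.connectedComponentsWithStats(m); k=1+np.argmax(s[1:,4]); P=W[l==k]
print(cv2.minAreaRect(P[:,:2].astype(np.float32)),s[k], np.percentile(P[:,2],[5,50,95]))
E
```

```text
shift [ -2.2   0.4 158.2] turn [-0.    -0.006 -0.001] | alt [-0.01  0.    3.14] j [ 0.1   0.36  0.46  1.85 -0.18  0.98  2.26] F [ 0.1  1.  -2. ] w 0.0455 t 6.55
[ 0.48208461 -0.30696238  0.20784329]
((0.46470263600349426, -0.3055459260940552), (0.22437556087970734, 0.15001094341278076), 2.7760539054870605) [  256    58   138   188 10944] [0.00393415 0.00549833 0.01715774]
```

View pics/w3.png

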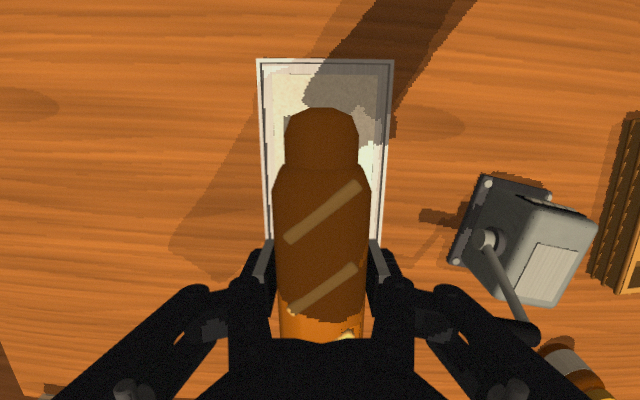

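The loaf is over the tray, whose outline is at (257–393, 60) and is partly hidden by the loaf. Yaw and y agree with the first measurement. Lowering.

Call:
play_rows(deltas=[[30,[-2,0,30],[0,-0.003,0]],[30,[-2,0,65],[0,-0.006,0]],[30,[-2,0,100],[0,-0.006,0]],[30,[-2,0,130],[0,-0.006,0]],[30,[-2,0,150],[0,-0.006,0]],[30,[-2,0,165],[0,-0.006,0]],[30,[-2,0,175],[0,-0.006,0]],[30,[-2,0,175],[0,-0.006,0]]])

```text
clock: 7.55
tcp_pos: [0.4834, -0.3065, 0.0331]
orientation: [0.091, -3.14, -0.001]
contact_force: [0.1, -0.7, -1.7]
grip_width: 0.0453
```

```bash
python3 - <<'E'
from h import *
delta([.4836,-.3064,.012],1.571+.058); print(r.get_obs()["tcp_pos"])
E
```

```text
shift [-0.3  0.1 21.1] turn [ 0.    -0.001 -0.   ] | alt [-0.   -0.    3.14] j [ 0.19  0.6   0.35  1.96 -0.33  0.63  2.38] F [ 0.1 -0.7 -1.7] w 0.0453 t 7.55
[ 0.48336633 -0.30647659  0.03307928]
```

Call:
play_rows(deltas=[[30,[0,0,8],[0,0,0]],[30,[0,0,14],[0,0,0]],[30,[0,0,18],[0,0,0]],[30,[0,0,20],[0,0,0]],[30,[0,0,20],[0,0,0]],[30,[0,0,20.5],[0,0,0]],[30,[0,0,21],[0,0,0]],[30,[0,0,21],[0,0,0]]])

```text
clock: 8.55
tcp_pos: [0.4834, -0.3065, 0.0121]
orientation: [0.091, -3.14, -0.001]
contact_force: [0.7, 0.3, -2.5]
grip_width: 0.0457
```

Call:
play_rows(deltas=[[30,[0,0,0.7],[0,0,0]],[30,[0,0,1.2],[0,0,0]],[30,[0,0,1.2],[0,0,0]]])

```text
clock: 8.93
tcp_pos: [0.4835, -0.3066, 0.0118]
orientation: [0.091, -3.14, -0.001]
contact_force: [-2.3, 1.7, 7.5]
grip_width: 0.0454
```

Touchdown felt (+7.5 N). Opening.

Call:
play_rows(deltas=[[52,[0,0,0],[0,0,0]],[60,[0,0,0],[0,0,0]],[66,[0,0,0],[0,0,0]],[66,[0,0,0],[0,0,0]],[66,[0,0,0],[0,0,0]],[66,[0,0,-25],[0,0,0]],[66,[0,0,-60],[0,0,0]],[66,[0,0,-100],[0,0,0]]])

```text
clock: 9.93
tcp_pos: [0.4831, -0.3064, 0.1123]
orientation: [0.091, -3.139, -0.002]
contact_force: [0.4, -0.6, 0.1]
grip_width: 0.0662
```

Call:
play_rows(deltas=[[66,[0,0,-40],[0,0,0]],[50,[0,0,-90],[0,0,0]],[30,[0,0,-140],[0,0,0]],[0,[0,0,-170],[0,0,0]],[0,[0,0,-180],[0,0,0]],[0,[0,0,-180],[0,0,0]]])

```text
clock: 10.68
tcp_pos: [0.4832, -0.3064, 0.2919]
orientation: [0.091, -3.139, -0.002]
contact_force: [-1.0, 0.7, -0.1]
grip_width: -0.0
```

```bash
python3 - <<'E'
from h import *
o=r.get_obs(); im,d=r.grab_frame("top"); W=cloud("top",d); Z=W[...,2]
im2,d2=r.grab_frame("scene"); cv2.imwrite("pics/s3.png",im2[150:310,140:360][:,:,::-1].repeat(3,0).repeat(3,1)); W2=cloud("scene",d2)
for w in (W,W2):
    m=((w[...,2]>.02)&(w[...,2]<.06)&(abs(w[...,0]-.48)<.12)&(abs(w[...,1]+.306)<.065)).astype(np.uint8)
    n,l,s,_=cv2.connectedComponentsWithStats(m); k=1+np.argmax(s[1:,4]); P=w[l==k]
    print(cv2.minAreaRect(P[:,:2].astype(np.float32)),s[k,4],np.percentile(P[:,2],[5,50,95]))
# lever: behind grip: tally axes
a=-.16; ax=np.array([np.cos(a),np.sin(a)]); ay=np.array([-np.sin(a),np.cos(a)])
t=np.array([.5455,-.0674]); g=t+.038*ax-.083*ay; print("grip",g)
for dx,z in ((.06,.26),(.06,.148),(-.075,.148)):
    p=t+dx*ax+.038*ax-.088*ay; print(p,z); delta([*p,z],a+np.pi/2)
E
```

```text
((0.4850059151649475, -0.3068910837173462), (0.157796710729599, 0.048488687723875046), 3.0959086418151855) 837 [0.02767757 0.04141374 0.04821299]
((0.48751187324523926, -0.3064872920513153), (0.15929388999938965, 0.047082990407943726), 3.0930323600769043) 624 [0.02701391 0.04070432 0.04658   ]
grip [ 0.56979123 -0.15539396]
[ 0.62822827 -0.16988919] 0.26
shift [-153.3  127.4   30.4] turn [ 0.002 -0.004  0.218] | alt [ 0.01  0.   -2.92] j [ 0.06  0.27  0.49  1.76 -0.14  1.15  2.22] F [ 0.6 -0.4  1.1] w 0.0001 t 10.78
[ 0.62822827 -0.16988919] 0.148
shift [-153.8  127.1  142.4] turn [ 0.002 -0.004  0.218] | alt [ 0.01  0.   -2.92] j [ 0.06  0.27  0.49  1.76 -0.14  1.15  2.22] F [ 0.6 -0.4  1.1] w 0.0001 t 10.78
[ 0.49495259 -0.14838123] 0.148
shift [-22.  156.3 142.9] turn [ 0.002 -0.004  0.218] | alt [ 0.01  0.   -2.92] j [ 0.06  0.27  0.49  1.76 -0.14  1.15  2.22] F [ 0.6 -0.4  1.1] w 0.0001 t 10.78
```

View pics/s3.png

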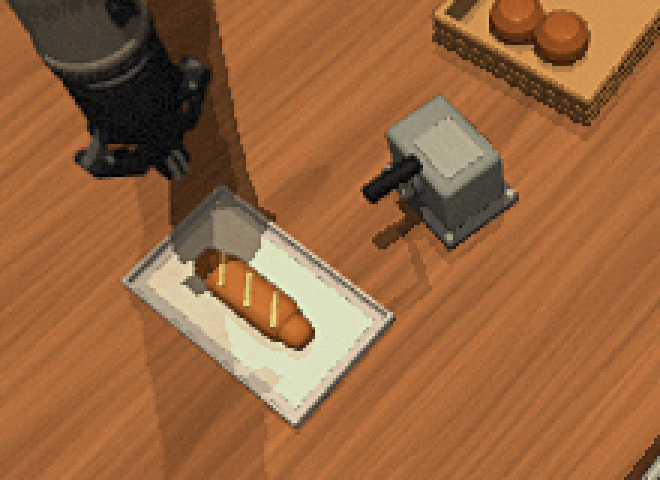

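The loaf lies flat in the middle of the tray, at (0.486, −0.307) with yaw 0.054 and its top at about 0.045 m. In the crop it is at (255,300), and the lever is at rest. Next I go behind the grip with the fingers shut.

Call:
play_rows(deltas=[[0,[-25,20,0],[0,0,0.04]],[0,[-55,45,5],[0,0,0.08]],[0,[-85,70,10],[0,0,0.13]],[0,[-115,95,20],[0,0,0.18]],[0,[-140,116,30],[0,0,0.218]],[0,[-153,127,30],[0,0,0.218]],[0,[-153,127,30],[0,0,0.218]]])

```text
clock: 11.65
tcp_pos: [0.628, -0.1695, 0.2595]
orientation: [-0.247, -3.126, -0.002]
contact_force: [-0.6, -0.6, 0.2]
grip_width: 0.0001
```

```bash
python3 - <<'E'
from h import *
print(r.get_obs()["tcp_pos"]); delta([.628,-.170,.148],np.pi/2-.16)
E
```

```text
[ 0.628035   -0.16954378  0.25946418]
shift [ -0.7  -0.6 111.5] turn [ 0.001 -0.006  0.002] | alt [ 0.01  0.   -3.14] j [-0.16  0.44  0.45  1.61 -0.21  1.15  1.76] F [-0.6 -0.6  0.2] w 0.0001 t 11.65
```

Call:
play_rows(deltas=[[0,[0,0,30],[0,-0.006,0]],[0,[0,0,65],[0,-0.006,0]],[0,[0,0,95],[0,-0.006,0]],[0,[0,0,115],[0,-0.006,0]],[0,[0,0,116],[0,-0.006,0]],[0,[10,0,116],[0,-0.006,0]],[0,[22,0,116],[0,-0.006,0]],[0,[30,0,116],[0,-0.006,0]]])

```text
clock: 12.65
tcp_pos: [0.597, -0.1646, 0.1445]
orientation: [0.248, 3.131, 0.002]
contact_force: [0.2, -0.2, -0.4]
grip_width: -0.0003
```

Call:
play_rows(deltas=[[0,[6,0,0],[0,0,0]],[0,[14,0,0],[0,0,0]],[0,[24,0,0],[0,0,0]],[0,[34,0,0],[0,0,0]],[0,[44,0,0],[0,0,0]],[0,[54,0,0],[0,0,0]],[0,[60,0,0],[0,0,0]],[0,[60,0,0],[0,0,0]]])

```text
clock: 13.65
tcp_pos: [0.5388, -0.1553, 0.1453]
orientation: [0.247, 3.128, 0.002]
contact_force: [5.2, -1.0, 3.3]
grip_width: 0.0003
```

```bash
python3 - <<'E'
from h import *
t=np.array([.5455,-.0674]);a=-.16; ax=np.array([np.cos(a),np.sin(a)]); ay=np.array([-ax[1],ax[0]])
p=r.get_obs()["tcp_pos"]; print(p,"tally frame",(p[:2]-t)@ax,(p[:2]-t)@ay)
q=t-.036*ax-.088*ay; delta([*q,.143],a+np.pi/2)
E
```

```text
[ 0.53882432 -0.15526302  0.14530415] tally frame 0.007407767077727373 -0.08780432481347232
shift [43.4 -0.1  2.1] turn [0.002 0.004 0.002] | alt [-0.01  0.   -3.14] j [-0.17  0.41  0.43  1.94 -0.23  0.83  1.8 ] F [ 5.2 -1.   3.3] w 0.0003 t 13.65
```

Call:
play_rows(deltas=[[0,[8,0,1],[0,0,0]],[0,[17,0,2],[0,0,0]],[0,[26,0,2],[0,0,0]],[0,[33,0,2],[0,0,0]],[0,[38,0,2],[0,0,0]],[0,[41,0,2],[0,0,0]],[0,[41,0,2],[0,0,0]]])

```text
clock: 14.52
tcp_pos: [0.4999, -0.1491, 0.1428]
orientation: [0.246, 3.125, 0.0]
contact_force: [10.1, -1.0, -5.3]
grip_width: 0.0003
```

```bash
python3 - <<'E'
from h import *
t=np.array([.5455,-.0674]);a=-.16; ax=np.array([np.cos(a),np.sin(a)]); ay=np.array([-ax[1],ax[0]])
o=r.get_obs();p=o["tcp_pos"]; print(p,"tally frame",(p[:2]-t)@ax,(p[:2]-t)@ay,o["contact_force"])
im,d=r.grab_frame("top"); W=cloud("top",d)-[*t,0]
m=(W[...,2]>.12)&(W[...,2]<.2); Q=np.c_[W[m][:,:2]@ax,W[m][:,:2]@ay,W[m][:,2]]
im,d=r.grab_frame("scene"); cv2.imwrite("pics/s4.png",im[150:310,200:420][:,:,::-1].repeat(3,0).repeat(3,1))
E
```

```text
[ 0.49988817 -0.14905312  0.14281527] tally frame -0.03202041223437414 -0.08787698182679916 [10.08157294 -1.03755019 -5.30077136]
```

View pics/s4.png

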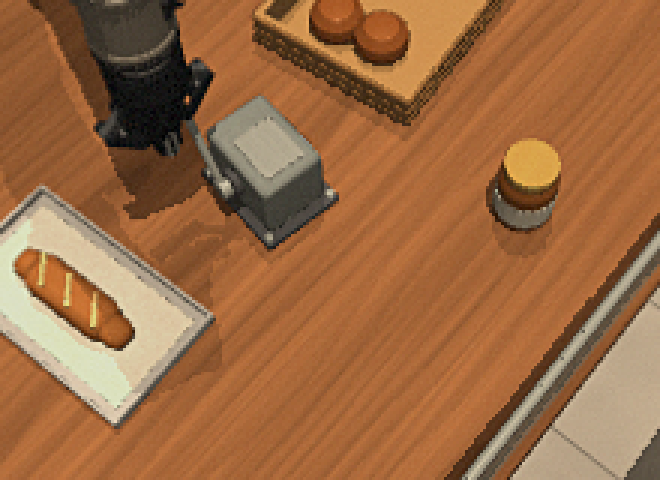

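The lever arm, at (205,150), is swung towards the window side with the grip against the fingers. Force is 10 N, above the 6.5 N of the spring, so it is likely at or near the stop. I'll press a few mm further to confirm.

Call:
play_rows(deltas=[[0,[3,0,0],[0,0,0]],[0,[5,0,0],[0,0,0]],[0,[6,0,0],[0,0,0]],[0,[6,0,0],[0,0,0]]])

```text
clock: 15.12
tcp_pos: [0.4963, -0.1485, 0.1426]
orientation: [0.245, 3.121, -0.002]
contact_force: [9.9, -2.1, -7.9]
grip_width: -0.0
```

Call:
play_rows(deltas=[[0,[4,0,0],[0,0,0]],[0,[7,0,0],[0,0,0]],[0,[8,0,0],[0,0,0]],[0,[8,0,0],[0,0,0]]])

```text
clock: 15.62
tcp_pos: [0.4947, -0.1481, 0.1432]
orientation: [0.242, 3.109, -0.007]
contact_force: [20.9, -4.4, -16.8]
grip_width: 0.0001
```

```bash
python3 - <<'E'
from h import *
t=np.array([.5455,-.0674]);a=-.16; ax=np.array([np.cos(a),np.sin(a)]); ay=np.array([-ax[1],ax[0]])
o=r.get_obs();p=o["tcp_pos"]; print(p,"tally frame",(p[:2]-t)@ax,(p[:2]-t)@ay,o["contact_force"],o["clock"])
im,d=r.grab_frame("wrist"); cv2.imwrite("pics/w5.png",im[...,::-1]); W=cloud("wrist",d,o)
v=im.max(2); q=np.dstack([(W[...,:2]-t)@ax,(W[...,:2]-t)@ay,W[...,2]])
for b in (-.07,-.064,-.058,-.052,-.11,-.105,-.1):  # slices along the arm/grip
    m=(abs(q[...,1]-b)<.003)&(q[...,2]>.11)&(q[...,2]<.19); Q=q[m]
    if len(Q): k=Q[:,2]>Q[:,2].max()-.012; print(b,m.sum(),"x",np.round(np.percentile(Q[k,0],[5,50,95]),3),"z",np.round(np.percentile(Q[:,2],[5,50,95]),3))
E
```

```text
[ 0.49471797 -0.14814767  0.14318619] tally frame -0.03726883133082556 -0.08780680881467635 [ 20.92731647  -4.40537352 -16.77509397] 15.625
-0.07 615 x [-0.046 -0.045 -0.045] z [0.16  0.168 0.188]
-0.064 559 x [-0.051 -0.051 -0.05 ] z [0.16  0.168 0.172]
-0.058 536 x [-0.051 -0.051 -0.05 ] z [0.159 0.168 0.17 ]
-0.052 267 x [-0.068 -0.062 -0.053] z [0.16  0.167 0.169]
-0.11 496 x [-0.05  -0.045 -0.045] z [0.16  0.168 0.188]
-0.105 632 x [-0.051 -0.046 -0.045] z [0.16  0.168 0.188]
-0.1 895 x [-0.052 -0.051 -0.05 ] z [0.158 0.168 0.188]
```

View pics/w5.png

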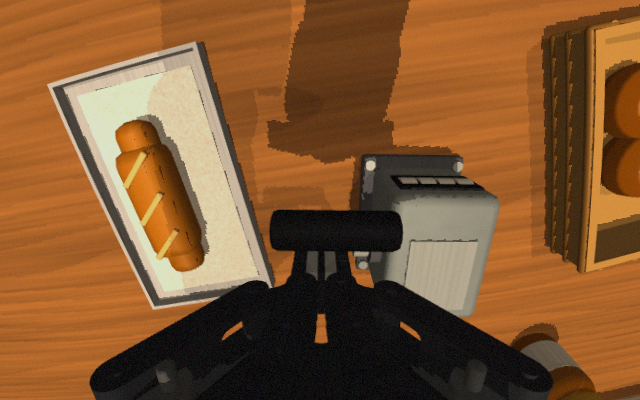

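The grip, at (336,230) in the wrist view, has its top at z≈0.168–0.17. That gives a centre of about 0.159 m, exactly its height at the stop, and the force has risen firmly to 27 N. So the lever is at its stop. I'll guide it back and move clear.

Call:
play_rows(deltas=[[0,[-15,0,0],[0,0,0]],[0,[-35,0,0],[0,0,0]],[0,[-55,0,0],[0,0,0]],[0,[-75,0,0],[0,0,0]],[0,[-95,0,0],[0,0,0]],[0,[-115,0,0],[0,0,0]],[0,[-135,0,0],[0,0,0]],[0,[-145,0,0],[0,0,0]]])

```text
clock: 16.68
tcp_pos: [0.6372, -0.1705, 0.1453]
orientation: [0.242, 3.112, -0.007]
contact_force: [-0.6, 0.1, 0.3]
grip_width: 0.0003
```

Call:
play_rows(deltas=[[0,[-5,0,-20],[0,0,0]],[0,[-5,0,-55],[0,0,0]],[0,[-5,0,-90],[0,0,0]],[0,[-5,0,-120],[0,0,0]],[0,[-5,0,-130],[0,0,0]],[0,[-5,0,-130],[0,0,0]],[0,[-5,0,-130],[0,0,0]]])

```text
clock: 17.55
tcp_pos: [0.6387, -0.17, 0.2735]
orientation: [0.242, 3.115, -0.007]
contact_force: [0.2, -0.4, -1.0]
grip_width: -0.0
```

```bash
python3 - <<'E'
from h import *
t=np.array([.5455,-.0674]);a=-.16; ax=np.array([np.cos(a),np.sin(a)]); ay=np.array([-ax[1],ax[0]])
o=r.get_obs(); print(o["tcp_pos"],o["contact_force"],o["clock"])
im,d=r.grab_frame("scene"); W=cloud("scene",d); cv2.imwrite("pics/s6.png",im[80:310,120:420][:,:,::-1].repeat(2,0).repeat(2,1))
q=np.dstack([(W[...,:2]-t)@ax,(W[...,:2]-t)@ay,W[...,2]])
m=(q[...,2]>.14)&(q[...,2]<.19)&(abs(q[...,1]+.085)<.04)&(abs(q[...,0])<.08); print("grip",m.sum(),np.nanmedian(q[m],0))
m=((W[...,2]>.02)&(W[...,2]<.06)&(abs(W[...,0]-.48)<.12)&(abs(W[...,1]+.306)<.065)).astype(np.uint8)
n,l,s,_=cv2.connectedComponentsWithStats(m); k=1+np.argmax(s[1:,4]); P=W[l==k]
print("loaf",cv2.minAreaRect(P[:,:2].astype(np.float32)),np.percentile(P[:,2],[5,50,95]))
E
```

```text
[ 0.63869497 -0.17003819  0.27354111] [ 0.19369112 -0.44580151 -1.03206652] 17.55
grip 79 [ 0.04319678 -0.09743052  0.17490159]
loaf ((0.488269567489624, -0.30676358938217163), (0.15731678903102875, 0.04606735333800316), 2.913017749786377) [0.0264941  0.04062586 0.04628843]
```

View pics/s6.png

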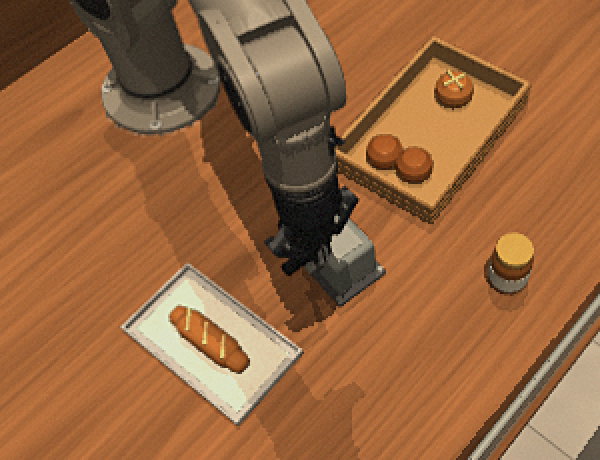

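The final view shows the loaf in the tray at (208,338), both rolls in the basket, the jar standing at (510,262), the grip back at rest and the robot clear. Handing in.

```bash
python3 -c "
from bench import r
print(r.hand_in())"
```

```text
the job is handed in; nothing more can be done
None
```

The stick loaf is in the serving tray, the lever was swung to its stop and guided back to rest, and the job is handed in. It took about 17.6 s on the robot's clock, and the hand-in gives no verdict.

- **Loaf:** I gripped it at 45.5 mm, carried it over high and lowered it until I felt the tray floor (+7.5 N), then let go. Before hand-in it measured about 4 mm from the tray's centre and almost parallel to it (yaw 0.05 rad against the tray's 0.06). It lies flat, with its top at about 0.045 m.
- **Lever at its stop:** I pulled it until it held firm at about 27 N, with the grip centre about 0.158 m above the counter (0.159 m expected at the stop).
- **Lever back at rest:** Afterwards the grip measured 43 mm to +x of the pivot and 175 mm high at its visible surface. That fits the rest position (38 mm, 168 mm centre). The arm partly hid it from the camera, so this check is less exact.
- **Everything else:** The last picture shows both rolls in the basket and the jam jar standing where it was; I did not re-measure their positions. The robot is clear, and the force on the tool was about 1 N, within the sensor's noise.

No check failed. The arm drifted about 10 mm after its first fast stop, so I measured again before descending into the basket.

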